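# Load two ring weights onto the tester's post

## Task

Load the scratch tester: leave the ring weight whose bay has the tall hold marker standing straight across from it exactly where it is, and put the other two on the horizontal post, the thicker one first. Roll each out of its bay into the cradle groove and slide it along onto the post without lifting it off the cradle: the first fully home against the flange before the second leaves its bay, the second fully home against the first. Do not disturb the other things on the bench.

Things in the scene. Friction and masses are not known exactly. Their poses are not given: they have to be found in the camera images.
- tester: blue scratch tester, base 190 x 320 mm, fixed to the bench. Origin: centre of its footprint, z = 0 on the bench. +y runs along the post from tip to flange, +x away from the robot. The housing behind the flange starts at y = +78 mm and is 108 mm high (its knob 120 mm).
- bay_middle (a point): centre of the middle bay's black floor (tester x -55, y -78, z +40 mm). Three bays, centres 40 mm apart along y, 34 mm clear width, dividers and rear wall 14 mm above the flat floor, open in +x onto the groove. A ring stands in each, centred at x -55, z 68 mm. Dividers end at x -21 mm, the rear wall's inner face is at x -87 mm.
- groove (a point): centre line of the cradle groove, 24 mm above the tops of its rods, across from the middle bay (tester x +20, y -78, z +64 mm): where a ring's centre lies once it has rolled in and dropped 4 mm, in line with the post. The groove is two polished 8 mm rods along y, 32 mm apart, tops level with the bay floor, y from -143 to +12 mm. A fence with its top at z 60 mm stands 36 mm beyond in +x.
- post_root (a point): centre of the flange face where the post begins, on the post axis (tester x = +20, y = +70, z = +65 mm). The flange is 42 mm in diameter. Axes as the tester's.
- post_tip (a point): free end of the post, on its axis (tester x = +20, y = 0, z = +65 mm). The post is 16 mm in diameter, 70 mm long, with a 9 mm tapered nose, level, and pointing to the tester's -y, towards the cradle groove. A ring on it hangs with its centre about 2 mm below the post axis.
- weight_thick: polished steel ring weight, the thickest of the three: outside diameter 56 mm, bore 21 mm, thickness 31 mm, 500 g. Stands on its edge in one of the three bays. Origin at the centre of the ring; its y axis is the ring's axis (along the tester's y).
- weight_mid: polished steel ring weight, the middle one in thickness of the three: outside diameter 56 mm, bore 21 mm, thickness 24 mm, 390 g. Stands on its edge in one of the three bays. Origin at the centre of the ring; its y axis is the ring's axis (along the tester's y).
- weight_thin: polished steel ring weight, the thinnest of the three: outside diameter 56 mm, bore 21 mm, thickness 18 mm, 290 g. Stands on its edge in one of the three bays. Origin at the centre of the ring; its y axis is the ring's axis (along the tester's y).
- hold_marker: white plastic hold marker, a 38 mm tall pawn-shaped peg 18 mm across, fixed upright on the ledge beyond the groove and fence (tester x = +78 mm), straight across from one of the three bays: it has the same tester y as that bay's centre. The places across from the two other bays carry flat white caps 4 mm high. Origin: centre of its foot (z = 30 mm); axes as the tester's.
- gauge_block: loose steel block 18 x 32 x 12 mm on the tester's far ledge, beside the post. A bystander; origin at the centre of its underside.
- brush: brush 150 mm long lying beyond the tester. A bystander; origin at the centre of its underside.
- dish: shallow glass dish 80 mm across beyond the tester. A bystander; origin at the centre of its underside.
- panels: aluminium test panel 75 x 100 x 8 mm lying in front of the tester, on the robot's side. A bystander; origin at the centre of its underside.
- solvent: amber bottle, 150 mm tall, to the left. A bystander; origin at the centre of its underside.
- beaker: glass beaker, 90 mm tall, to the right. A bystander; origin at the centre of its underside.
- wrench: wrench 140 mm long to the left. A bystander; origin at the centre of its underside.
Not all that is in view belongs to the job. Leave any orange or yellow look-alike of the weight_thick alone.

How it is judged:
On the way:
1. the thicker of the two free weights is home against the flange while the other is still in its bay (((y of weight_thick in the frame of hold_marker between -0.02 and 0.02 m and x of weight_thick in the frame of hold_marker between -0.16 and -0.1 m and distance of weight_thick from where it was at the start of the episode below 0.01 m and y of weight_mid in the frame of post_root between -0.015 and -0.0095 m and x of weight_mid in the frame of post_root between -0.005 and 0.005 m and z of weight_mid in the frame of post_root between -0.006 and 0.003 m and angle between the y axis of weight_mid and the y axis of tester, either way round below 0.09 rad and x of weight_thin in the frame of post_root below -0.05 m) or (y of weight_mid in the frame of hold_marker between -0.02 and 0.02 m and x of weight_mid in the frame of hold_marker between -0.16 and -0.1 m and distance of weight_mid from where it was at the start of the episode below 0.01 m and y of weight_thick in the frame of post_root between -0.0185 and -0.013 m and x of weight_thick in the frame of post_root between -0.005 and 0.005 m and z of weight_thick in the frame of post_root between -0.006 and 0.003 m and angle between the y axis of weight_thick and the y axis of tester, either way round below 0.09 rad and x of weight_thin in the frame of post_root below -0.05 m) or (y of weight_thin in the frame of hold_marker between -0.02 and 0.02 m and x of weight_thin in the frame of hold_marker between -0.16 and -0.1 m and distance of weight_thin from where it was at the start of the episode below 0.01 m and y of weight_thick in the frame of post_root between -0.0185 and -0.013 m and x of weight_thick in the frame of post_root between -0.005 and 0.005 m and z of weight_thick in the frame of post_root between -0.006 and 0.003 m and angle between the y axis of weight_thick and the y axis of tester, either way round below 0.09 rad and x of weight_mid in the frame of post_root below -0.05 m))), for 0.2 s.
At the end, for the whole second after the job is handed in: The held weight is within 10 mm of where it stood; of the other two the thicker is on the post, its face within 3 mm of the flange, the thinner behind it, closed up to within about 4 mm in all; both square to the post (5 degrees) and at rest (((y of weight_thick in the frame of hold_marker between -0.02 and 0.02 m and x of weight_thick in the frame of hold_marker between -0.16 and -0.1 m and distance of weight_thick from where it was at the start of the episode below 0.01 m and y of weight_mid in the frame of post_root between -0.015 and -0.0095 m and x of weight_mid in the frame of post_root between -0.005 and 0.005 m and z of weight_mid in the frame of post_root between -0.006 and 0.003 m and angle between the y axis of each of weight_mid, weight_thin and the y axis of tester, either way round below 0.09 rad and y of weight_thin in the frame of post_root between -0.0375 and -0.0305 m and x of weight_thin in the frame of post_root between -0.005 and 0.005 m and z of weight_thin in the frame of post_root between -0.006 and 0.003 m and linear speed of each of weight_mid, weight_thin below 0.02 m/s) or (y of weight_mid in the frame of hold_marker between -0.02 and 0.02 m and x of weight_mid in the frame of hold_marker between -0.16 and -0.1 m and distance of weight_mid from where it was at the start of the episode below 0.01 m and y of weight_thick in the frame of post_root between -0.0185 and -0.013 m and x of weight_thick in the frame of post_root between -0.005 and 0.005 m and z of weight_thick in the frame of post_root between -0.006 and 0.003 m and angle between the y axis of each of weight_thick, weight_thin and the y axis of tester, either way round below 0.09 rad and y of weight_thin in the frame of post_root between -0.0445 and -0.0375 m and x of weight_thin in the frame of post_root between -0.005 and 0.005 m and z of weight_thin in the frame of post_root between -0.006 and 0.003 m and linear speed of each of weight_thick, weight_thin below 0.02 m/s) or (y of weight_thin in the frame of hold_marker between -0.02 and 0.02 m and x of weight_thin in the frame of hold_marker between -0.16 and -0.1 m and distance of weight_thin from where it was at the start of the episode below 0.01 m and y of weight_thick in the frame of post_root between -0.0185 and -0.013 m and x of weight_thick in the frame of post_root between -0.005 and 0.005 m and z of weight_thick in the frame of post_root between -0.006 and 0.003 m and angle between the y axis of each of weight_thick, weight_mid and the y axis of tester, either way round below 0.09 rad and y of weight_mid in the frame of post_root between -0.0475 and -0.0405 m and x of weight_mid in the frame of post_root between -0.005 and 0.005 m and z of weight_mid in the frame of post_root between -0.006 and 0.003 m and linear speed of each of weight_thick, weight_mid below 0.02 m/s))); the robot touches nothing.
It fails at once if a ring weight is lifted off the cradle (its centre more than 30 mm above its height in the bay) (height (world z) of any of weight_thick, weight_mid, weight_thin above 0.098 m).
It fails at once if the held weight is moved more than 15 mm within its bay ((distance of weight_thick from where it was at the start of the episode above 0.015 m and y of weight_thick in the frame of hold_marker between -0.015 and 0.015 m and x of weight_thick in the frame of hold_marker between -0.17 and -0.085 m) or (distance of weight_mid from where it was at the start of the episode above 0.015 m and y of weight_mid in the frame of hold_marker between -0.015 and 0.015 m and x of weight_mid in the frame of hold_marker between -0.17 and -0.085 m) or (distance of weight_thin from where it was at the start of the episode above 0.015 m and y of weight_thin in the frame of hold_marker between -0.015 and 0.015 m and x of weight_thin in the frame of hold_marker between -0.17 and -0.085 m)).
It fails at once if a bystander is moved more than 20 mm (distance of any of gauge_block, brush, dish, panels, solvent, beaker, wrench from where it was at the start of the episode above 0.02 m).
It also fails if it takes over 64 s, if anything falls off the work surface, if the arm or the gripper's body presses on something with over 40 N, if the wrist force passes 120 N, or if a joint passes its speed limit or range.

## Robot

A 7-joint arm with a two-finger parallel gripper is mounted at the origin on the work surface. World frame = base frame: x ahead of the robot, y to its left, z up, the work surface at z = 0. Lengths are in m, angles in rad, forces in N, time in s.
With the tool pointing down it reaches from about 0.4 to 0.875 m from the base axis. Payload 19.3 kg.
Tool frame: the origin (TCP) lies at the very end of the fingers, on their centre line; the grasp point (between the pads) lies 19 mm behind it; z points along the fingers, y is the line along which they close (so a half turn about z gives the same grasp; the last joint's range is limited). The gripper opens to 85 mm and grips with 20 to 120 N. Pads are 22 mm wide; open, the fingers measure 114 mm over their backs; the gripper's body (76 mm by 85 mm) begins 54 mm behind the grasp point. The pads swing forward as they close: fully open they stand 13 mm farther back than shut.
Start: joints at [1.263, 0.521, -0.036, 1.599, 0.021, 1.021, -0.113], TCP at [0.147, -0.607, 0.231] pointing down, gripper open.
Joint ranges: [-2.91, 2.91], [-0.3, 2.13], [-1.5, 1.42], [0.17, 2.43], [-1.26, 4.41], [0.16, 1.93], [-2.52, 2.52]. Speed limits (rad/s): [1.89, 1.89, 2.39, 2.39, 3.01, 3.01, 3.01].

## Interface

Orientations are given as [roll, pitch, yaw] about the fixed x, y, z axes, in that order (R = Rz(yaw) Ry(pitch) Rx(roll)).
In Python, from workcell import monitor, optics, workorder gives the robot as it stands.
- The arm moves only by the tool apply_moves, never from a script. Its arguments are lists of equal length, an entry for each row: "linear": the shift along the tool's x, y, z each as a share of 0.1 m, from -1 to 1, a list of three; "delta_rot": the turn, a rotation vector about the tool's x, y, z each as a share of 120 degrees, from -1 to 1, a list of three. A call has exactly 5 rows; each row is the pose to reach, as a shift and turn from the pose commanded when the call began, along the tool's axes at that moment; what a row does not reach only later rows make up. A row lasts 1/12 s, in which the tool goes at most 41.7 mm and 7.16 degrees, less where a joint would pass 70% of its speed; a pose out of reach is approached as far as the arm can. A call with a number of a shift or a turn outside -1 to 1 is refused whole. A call with a gripper value outside its range is refused whole. "gripper" is the opening, from -1 (shut) to 1 (fully open), set as the call begins (left out, the last holds). The fingers move at their own pace and stop on an object; "force" is the grip in N (left out, the last holds). Time passes only in rows, so rows that repeat a pose let the fingers close, or fill a call up. It gives the time, the measured TCP pose, the force, the opening and the grip force at its end, in the units of the state.
- monitor.observe(): the state, without advancing time (a new reading comes with each control period).
- optics.grab_frame(name): name is "side" or "top" or "wrist"; returns (picture, depth): 480x640x3 uint8, red, green, blue; 480x640 float32, m along the optical axis (not along the pixel's ray), 0 where there is no reading.
- optics.camera_info(name): a dict with "fx", "fy", "cx", "cy" (pixels), "rvec" (rotation vector, rad) and "tvec" (3), from world to camera coordinates, as OpenCV has them; the wrist camera has in their place "T_tool_cam" (4x4, takes a point from camera to tool coordinates, whose origin is the TCP and whose axes are the flange's). Camera axes: x right, y down, z forward; pixel columns grow to the right and rows downward; lengths in m; the calibration is good to about 2 mm. A picture is of the moment at which its call begins: read the wrist's pose just before it. camera_info takes no time and is no camera call.
- workorder.job_done(): hands the job in; it is judged then, once.
The state is a dict: "clock": time; "qpos": joint angles; "qd": joint speeds; "joint_efforts": joint torques, N m; "position": TCP position; "tool_rot": TCP orientation; "force": force on the tool from outside, world axes, zero at the start; "moment": the same for the moment, N m; "grip_width": finger opening in m; "finger_force": force on a finger pad.
Only numpy, scipy, OpenCV 4.12 (cv2) and the standard library are available. Lean on these libraries where they do the work, as an engineer would, in place of code of your own. Each camera call takes 0.05 s, during which the arm holds its last target. There are 200 camera calls.

## Working session

There is one attempt and no reset: what is moved stays moved. The work goes in short steps, Python scripts to look and compute and a tool call to move; the robot and the scene stay as the last step left them, time stands still between calls to the robot, and variables do not carry over. Pictures are saved under pics/ and viewed, at most 10 in all, crops included, and the job is handed in when it is done.

Besides the shell and the picture viewer there is one more tool, called after "Emit:" by a JSON object that holds its "op" and its "data", one argument or row to a line. apply_moves: Moves the arm, as the interface text tells. Its arguments: {"type":"object","properties":{"linear":{"type":"array"},"delta_rot":{"type":"array"},"gripper":{"type":"number"},"force":{"type":"number"}},"required":["linear","delta_rot"]}

```bash
mkdir -p pics; ls
python3 - <<'E'
from workcell import monitor, optics
import cv2,numpy as np
for n in ["side","top"]:
    p,d=optics.grab_frame(n); cv2.imwrite(f"pics/{n}0.png",p[:,:,::-1]); np.savez(f"{n}0.npz",p=p,d=d)
    print(n,optics.camera_info(n))
print(optics.camera_info("wrist")); print(monitor.observe())
E
```

```text
pics
side {'fx': 560.6936964978258, 'fy': 560.6936964978258, 'cx': 313.18302938806397, 'cy': 238.90461085965828, 'rvec': array([ 0.9557063 , -2.48506251,  1.01485505]), 'tvec': array([0.43636741, 0.35324634, 1.04419444])}
top {'fx': 459.8081285609514, 'fy': 459.8081285609514, 'cx': 325.60756463952185, 'cy': 239.2042793765715, 'rvec': array([ 2.15036192, -2.09346235,  0.21722223]), 'tvec': array([-0.01903722,  0.60667001,  0.95932726])}
{'fx': 405.9714158699205, 'fy': 405.9714158699205, 'cx': 314.3677617854503, 'cy': 243.8610802666037, 'T_tool_cam': array([[-3.16446808e-04, -9.43938017e-01, -3.30122582e-01,
         8.33050112e-02],
       [ 9.99999853e-01, -4.44005804e-04,  3.10997194e-04,
         1.29414041e-04],
       [-4.40138417e-04, -3.30122435e-01,  9.43938019e-01,
        -1.41539925e-01],
       [ 0.00000000e+00,  0.00000000e+00,  0.00000000e+00,
         1.00000000e+00]])}
{'clock': 0.1, 'qpos': array([ 1.26279685,  0.52199001, -0.03632663,  1.59997472,  0.02120467,
        1.02110037, -0.11281636]), 'qd': array([-0.00015948,  0.00069967,  0.0010755 , -0.00435436, -0.00046209,
       -0.00234875, -0.00036696]), 'joint_efforts': array([ 4.09654211e-03, -9.28505445e+01,  1.98412545e+00, -3.70539272e+01,
        1.81581796e-02,  5.29147408e-03, -3.66101892e-05]), 'position': array([ 0.1471161 , -0.60710907,  0.23075262]), 'tool_rot': array([-3.14050839e+00,  8.13477731e-05,  2.37774352e-01]), 'force': array([-1.53300965, -0.34331376,  0.52660288]), 'moment': array([-0.00353181,  0.04669568,  0.01091089]), 'finger_force': 0.0, 'grip_width': 0.08563809477550025}
```

View pics/side0.png

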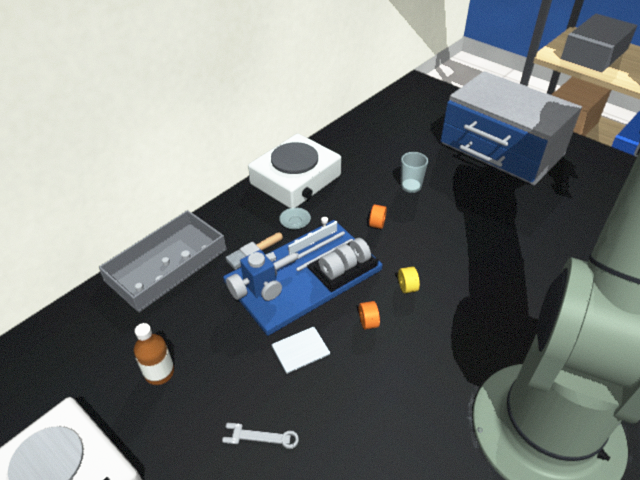

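View pics/top0.png

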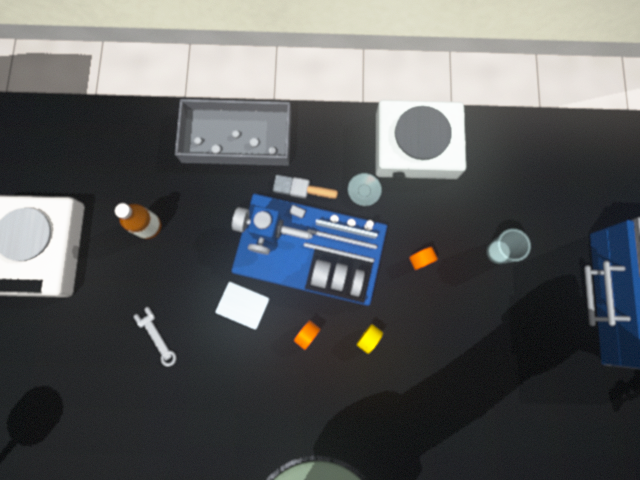

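The top view shows the tester at about (310,248), with rings at (320,274), (339,276) and (358,282). The marker and caps are at (334,217), (351,222) and (369,226). The look-alikes are orange at (424,258) and (307,334), and yellow at (370,339). Choice: the three steel rings in the black bays. I'll check this in a close crop.

```bash
cat > h.py <<'E'
import numpy as np,cv2
from scipy.spatial.transform import Rotation as R
from workcell import monitor,optics
def world(n,d,T=None):
    c=optics.camera_info(n); v,u=np.mgrid[0:480,0:640]
    P=np.stack([(u-c['cx'])/c['fx']*d,(v-c['cy'])/c['fy']*d,d],-1)
    if n=='wrist':
        M=T@c['T_tool_cam']; return P@M[:3,:3].T+M[:3,3]
    Rm=cv2.Rodrigues(c['rvec'])[0]; return (P-c['tvec'])@Rm
def tool():
    s=monitor.observe(); T=np.eye(4); T[:3,:3]=R.from_euler('xyz',s['tool_rot']).as_matrix(); T[:3,3]=s['position']; return T
E
python3 - <<'E'
from h import *
for n in ['top','side']:
    f=np.load(n+'0.npz'); p,d=f['p'],f['d']; W=world(n,d)
    h=cv2.cvtColor(p,cv2.COLOR_RGB2HSV); m=(h[...,0]>100)&(h[...,0]<125)&(h[...,1]>120)&(h[...,2]>50)
    m&=(d>0)&(W[...,0]>.3)&(W[...,0]<.9)&(abs(W[...,1])<.35)
    z=W[m][:,2]; print(n,np.histogram(z,bins=np.arange(-.01,.13,.01)))
    q=W[m&(W[...,2]>.005)&(W[...,2]<.04)]
    r=cv2.minAreaRect((q[:,:2]*1000).astype(np.float32)); print(r,cv2.boxPoints(r))
def crop(n,x,y,w,h,k):
    p=np.load(n+'0.npz')['p'][y:y+h,x:x+w,::-1]; return cv2.resize(p,None,fx=k,fy=k,interpolation=cv2.INTER_CUBIC)
a=crop('top',225,185,170,125,4); b=crop('side',215,205,170,125,2); 
cv2.imwrite('pics/c1.png',a)
E
```

```text
top (array([  65,  159,   33, 2228, 3697,   68,   31,   17,   22,   26,   34,
        361,   78,    0]), array([-0.01,  0.  ,  0.01,  0.02,  0.03,  0.04,  0.05,  0.06,  0.07,
        0.08,  0.09,  0.1 ,  0.11,  0.12,  0.13]))
((595.8955078125, 34.813995361328125), (326.0497741699219, 198.0792999267578), 78.08385467529297) [[ 465.32874  -104.248146]
 [ 659.1395   -145.14754 ]
 [ 726.4623    173.87613 ]
 [ 532.6515    214.77553 ]]
side (array([  55,   77,  309, 1852, 2241,   34,   53,   64,   98,   93,  101,
        279,   31,    0]), array([-0.01,  0.  ,  0.01,  0.02,  0.03,  0.04,  0.05,  0.06,  0.07,
        0.08,  0.09,  0.1 ,  0.11,  0.12,  0.13]))
((591.5775756835938, 24.975173950195312), (336.0534362792969, 195.1529083251953), 77.92850494384766) [[ 461.019   -118.92966]
 [ 651.85657 -159.7424 ]
 [ 722.1361   168.88   ]
 [ 531.2986   209.69275]]
```

View pics/c1.png

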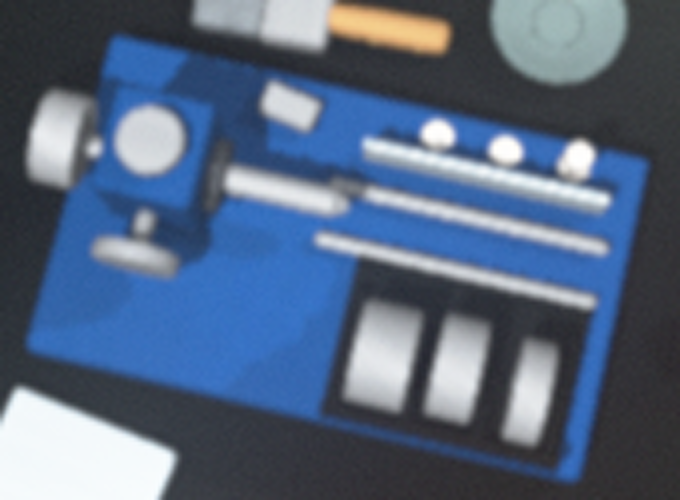

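The tall marker is at the right end, crop (577,158), with flat caps at (437,133) and (505,150). So the held ring should be the thin one on the right, with the thick ring at left and the mid ring in the middle. I'll move in and confirm with the wrist camera.

Emit:
{"op": "apply_moves", "data": {
  "linear": [
    [1,-0.92,0],
    [1,-0.92,0],
    [1,-0.92,0],
    [1,-0.92,0],
    [1,-0.92,0]
  ],
  "delta_rot": [
    [0,0,-0.27],
    [0,0,-0.27],
    [0,0,-0.27],
    [0,0,-0.27],
    [0,0,-0.27]
  ]
}}

```text
clock: 0.52
position: [0.2252, -0.4916, 0.2315]
tool_rot: [-3.142, -0.001, 0.815]
force: [-0.2, -1.0, 0.4]
grip_width: 0.0857
finger_force: 0.0
```

Emit:
{"op": "apply_moves", "data": {
  "linear": [
    [1,-0.18,0],
    [1,-0.18,0],
    [1,-0.18,0],
    [1,-0.18,0],
    [1,-0.18,0]
  ],
  "delta_rot": [
    [0,0,-0.267],
    [0,0,-0.267],
    [0,0,-0.267],
    [0,0,-0.267],
    [0,0,-0.267]
  ]
}}

```text
clock: 0.93
position: [0.28, -0.4089, 0.2314]
tool_rot: [-3.142, -0.0, 1.372]
force: [-0.2, -1.3, 0.3]
grip_width: 0.0854
finger_force: 0.0
```

Emit:
{"op": "apply_moves", "data": {
  "linear": [
    [1,0.43,0],
    [1,0.43,0],
    [1,0.43,0],
    [1,0.43,0],
    [1,0.43,0]
  ],
  "delta_rot": [
    [0,0,0],
    [0,0,0],
    [0,0,0],
    [0,0,0],
    [0,0,0]
  ]
}}

```text
clock: 1.35
position: [0.3426, -0.3201, 0.2313]
tool_rot: [-3.141, -0.0, 1.365]
force: [-0.2, -0.5, -0.4]
grip_width: 0.0852
finger_force: 0.0
```

Emit:
{"op": "apply_moves", "data": {
  "linear": [
    [1,0.43,0],
    [1,0.43,0],
    [1,0.43,0],
    [1,0.43,0],
    [1,0.43,0]
  ],
  "delta_rot": [
    [0,0,0],
    [0,0,0],
    [0,0,0],
    [0,0,0],
    [0,0,0]
  ]
}}

```text
clock: 1.77
position: [0.4048, -0.2321, 0.2311]
tool_rot: [-3.141, -0.0, 1.364]
force: [0.1, -0.3, 0.8]
grip_width: 0.0853
finger_force: 0.0
```

Emit:
{"op": "apply_moves", "data": {
  "linear": [
    [1,0.43,0],
    [1,0.43,0],
    [1,0.43,0],
    [1,0.43,0],
    [1,0.43,0]
  ],
  "delta_rot": [
    [0,0,0],
    [0,0,0],
    [0,0,0],
    [0,0,0],
    [0,0,0]
  ]
}}

```text
clock: 2.18
position: [0.4674, -0.1439, 0.231]
tool_rot: [-3.141, 0.0, 1.362]
force: [-0.5, -0.3, 0.2]
grip_width: 0.0854
finger_force: 0.0
```

Emit:
{"op": "apply_moves", "data": {
  "linear": [
    [1,0.43,0],
    [1,0.43,0],
    [1,0.43,0],
    [1,0.43,0],
    [1,0.43,0]
  ],
  "delta_rot": [
    [0,0,0],
    [0,0,0],
    [0,0,0],
    [0,0,0],
    [0,0,0]
  ]
}}

```text
clock: 2.6
position: [0.53, -0.0555, 0.2308]
tool_rot: [-3.141, 0.001, 1.362]
force: [-0.2, -0.5, -0.7]
grip_width: 0.0855
finger_force: 0.0
```

Emit:
{"op": "apply_moves", "data": {
  "linear": [
    [1,0.43,0],
    [1,0.43,0],
    [1,0.43,0],
    [1,0.43,0],
    [1,0.43,0]
  ],
  "delta_rot": [
    [0,0,0],
    [0,0,0],
    [0,0,0],
    [0,0,0],
    [0,0,0]
  ]
}}

```text
clock: 3.02
position: [0.5928, 0.033, 0.2307]
tool_rot: [-3.141, 0.001, 1.361]
force: [0.2, -0.5, 0.3]
grip_width: 0.0855
finger_force: 0.0
```

Run:
```python
from h import *
T=tool(); p,d=optics.grab_frame('wrist'); np.savez('w1.npz',p=p,d=d,T=T); cv2.imwrite('pics/w1.png',p[:,:,::-1])
W=world('wrist',d,T)
h=cv2.cvtColor(p,cv2.COLOR_RGB2HSV); m=(h[...,0]>100)&(h[...,0]<125)&(h[...,1]>120)&(h[...,2]>50)&(d>0)
q=W[m&(W[...,2]>.005)&(W[...,2]<.04)]; print(np.median(q[:,2]))
r=cv2.minAreaRect((q[:,:2]*1000).astype(np.float32)); print(r,cv2.boxPoints(r))
```

```text
0.028861518694275667
((591.224853515625, 30.664443969726562), (317.0048522949219, 190.4993133544922), 78.05536651611328) [[ 465.23285 -104.69262]
 [ 651.6075  -144.11957]
 [ 717.21686  166.02151]
 [ 530.8422   205.44846]]
```

View pics/w1.png

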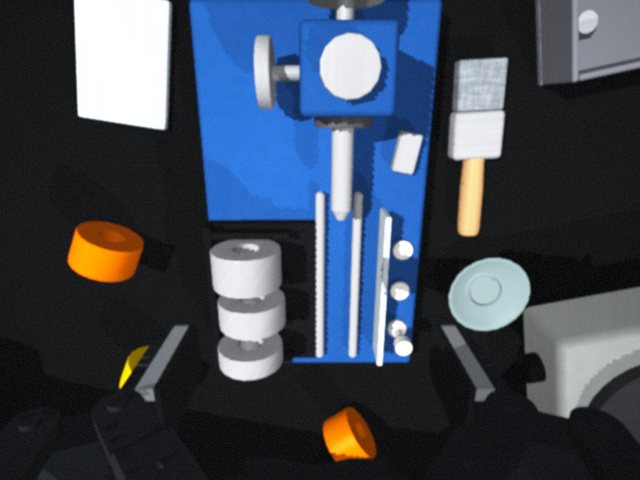

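The tall marker is at (398,335), across from the bottom (thin) ring at (250,358). The thick ring at (246,268) and mid ring at (251,314) are free. Next I'll refine the tester frame from the post, rods and rings.

```bash
cat >> h.py <<'E'
def frame(x=.5912,y=.0306,yaw=-.2085):
    c,s=np.cos(yaw),np.sin(yaw); return np.array([[c,-s,0],[s,c,0],[0,0,1]]),np.array([x,y,0])
E
python3 - <<'E'
from h import *
f=np.load('w1.npz'); p,d,T=f['p'],f['d'],f['T']; W=world('wrist',d,T); A,o=frame(); L=(W-o)@A
h=cv2.cvtColor(p,cv2.COLOR_RGB2HSV); g=(h[...,1]<60)&(h[...,2]>90)&(d>0)
def sel(a,b): return L[g&np.all((L>a)&(L<b),-1)]*1000
def rep(n,q,k=1):
    print(n,len(q),'pct2/98',np.percentile(q,[1,50,99],axis=0).round(1).tolist())
post=sel([0,.005,.066],[.04,.065,.085]); rep('post top',post); print(np.polyfit(post[:,1],post[:,0],1))
for a,b in ((-.008,.014),(.026,.045)):
    q=sel([a,-.135,.032],[b,.005,.046]); rep('rod',q); print(np.polyfit(q[:,1],q[:,0],1))
for y in (-.038,-.078,-.118):
    q=sel([-.1,y-.019,.08],[-.01,y+.019,.11]); rep('ring',q)
q=sel([.06,-.14,.055],[.1,-.02,.075]); rep('marker',q)
q=sel([.04,-.15,.05],[.065,.02,.07]); rep('fence',q)
E
```

```text
post top 1587 pct2/98 [[12.4, 6.0, 66.4], [19.4, 37.0, 70.7], [27.2, 64.6, 73.1]]
[-2.76964114e-03  1.96754753e+01]
rod 1308 pct2/98 [[-0.4, -133.4, 35.9], [3.3, -58.5, 38.4], [7.6, 3.7, 40.1]]
[0.00383191 3.70399688]
rod 1220 pct2/98 [[31.9, -133.1, 35.5], [35.5, -59.4, 38.2], [39.6, 3.6, 40.2]]
[1.68511815e-03 3.56570739e+01]
ring 2615 pct2/98 [[-79.5, -53.3, 80.4], [-53.8, -35.8, 91.5], [-32.2, -22.7, 95.8]]
ring 1955 pct2/98 [[-77.0, -90.1, 80.2], [-51.6, -75.3, 91.1], [-29.7, -66.2, 95.6]]
ring 1471 pct2/98 [[-80.4, -128.0, 80.3], [-55.2, -115.5, 90.4], [-33.2, -109.8, 95.5]]
marker 369 pct2/98 [[60.0, -133.1, 55.9], [74.7, -113.6, 64.1], [84.0, -24.2, 67.4]]
fence 1110 pct2/98 [[55.6, -137.6, 50.4], [57.5, -62.3, 58.6], [60.7, -0.1, 60.3]]
```

```bash
cat >> h.py <<'E'
def plan(x,y,z):
    T=tool(); A,o=frame(); w=A@np.array([x,y,z])/1000+o; print('at',((T[:3,3]-o)@A*1000).round(1),'share',(T[:3,:3].T@(w-T[:3,3])/.1).round(3),'yaw err deg',np.degrees(np.arctan2(T[1,1],T[0,1])+.2085).round(2))
E
python3 - <<'E'
from h import *
f=np.load('w1.npz'); p,d,T=f['p'],f['d'],f['T']; W=world('wrist',d,T); Q=(W-T[:3,3])@T[:3,:3]*1000
for a in ((120,200),(430,510)):
    v=(slice(320,410),slice(*a)); m=(d[v]>0)&(abs(Q[v][...,0])<25)&(Q[v][...,2]>-60)&(Q[v][...,2]<30); q=Q[v][m]; print(len(q),np.percentile(q,[1,25,50,75,99],axis=0).round(1))
plan(-55,-38,130)
E
```

```text
4927 [[-10.6 -57.5 -58.7]
 [  3.3 -49.2 -45.7]
 [  6.9 -45.4 -36.5]
 [ 10.2 -44.3 -27. ]
 [ 12.6 -43.8 -14.1]]
4926 [[-10.7  40.7 -58.5]
 [  3.4  41.2 -45.6]
 [  6.9  42.4 -36.4]
 [ 10.1  46.2 -26.9]
 [ 12.5  54.5 -14. ]]
at [  1.    1.6 230.9] share [-0.396 -0.558  1.01 ] yaw err deg -0.13
```

Emit:
{"op": "apply_moves", "data": {
  "linear": [
    [-0.396,-0.558,0.9],
    [-0.396,-0.558,0.9],
    [-0.396,-0.558,0.9],
    [-0.396,-0.558,0.9],
    [-0.396,-0.558,0.9]
  ],
  "delta_rot": [
    [0,0,0.001],
    [0,0,0.001],
    [0,0,0.001],
    [0,0,0.001],
    [0,0,0.001]
  ],
  "gripper": 1
}}

```text
clock: 3.48
position: [0.5287, 0.0045, 0.1408]
tool_rot: [-3.14, 0.002, 1.357]
force: [0.6, -0.8, 0.0]
grip_width: 0.0856
finger_force: 0.0
```

```bash
python3 -c "
from h import *
plan(-55,-38,57)"
```

```text
at [-55.7 -38.4 140.8] share [0.006 0.009 0.838] yaw err deg -0.31
```

Emit:
{"op": "apply_moves", "data": {
  "linear": [
    [0.006,0.009,0.25],
    [0.006,0.009,0.5],
    [0.006,0.009,0.7],
    [0.006,0.009,0.838],
    [0.006,0.009,0.838]
  ],
  "delta_rot": [
    [0,0,-0.003],
    [0,0,-0.003],
    [0,0,-0.003],
    [0,0,-0.003],
    [0,0,-0.003]
  ]
}}

```text
clock: 3.9
position: [0.5309, 0.0067, 0.0562]
tool_rot: [-3.14, 0.001, 1.365]
force: [-1.5, 0.2, -0.1]
grip_width: 0.0852
finger_force: 0.0
```

Emit:
{"op": "apply_moves", "data": {
  "linear": [
    [0,0,0],
    [0,0,0],
    [0,0,0],
    [0,0,0],
    [0,0,0]
  ],
  "delta_rot": [
    [0,0,0],
    [0,0,0],
    [0,0,0],
    [0,0,0],
    [0,0,0]
  ],
  "gripper": 0.53,
  "force": 20
}}

```text
clock: 4.32
position: [0.5316, 0.0078, 0.0583]
tool_rot: [3.14, -0.0, 1.366]
force: [0.5, 0.7, 0.6]
grip_width: 0.0654
finger_force: 0.0
```

```bash
python3 -c "
from h import *
plan(20,-38,57)
T=tool(); p,d=optics.grab_frame('wrist'); cv2.imwrite('pics/w2.png',p[:,:,::-1])
W=world('wrist',d,T);Q=(W-T[:3,3])@T[:3,:3]*1000
m=(d>0)&(abs(Q[...,0])<13)&(abs(abs(Q[...,1])-32)<9)&(Q[...,2]>-40)&(Q[...,2]<15)
for s in(-1,1):
  q=Q[m&(Q[...,1]*s>28)];print(np.percentile(q,[1,50,99],axis=0).round(1))
"
```

```text
at [-53.5 -34.7  58.3] share [-0.036  0.735  0.014] yaw err deg 0.23
[[-11.9 -40.5 -39.7]
 [  6.2 -34.3 -20.5]
 [ 12.2 -28.2  11.5]]
[[-11.5  30.8 -39.7]
 [  6.4  31.3 -26.4]
 [ 10.8  40.8  -7. ]]
```

View pics/w2.png

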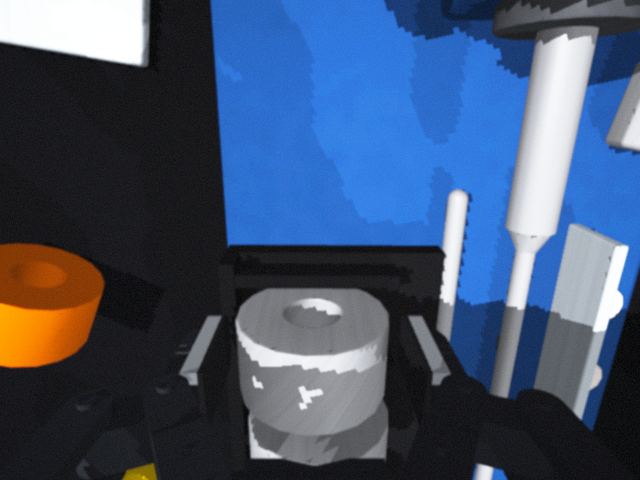

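The wrist view shows the thick ring (312,355) caged between the fingertips at (205,345) and (425,345). Now I'll roll it slowly towards the groove.

Emit:
{"op": "apply_moves", "data": {
  "linear": [
    [-0.006,0.05,0.004],
    [-0.014,0.1,0.008],
    [-0.022,0.15,0.012],
    [-0.03,0.2,0.014],
    [-0.036,0.25,0.014]
  ],
  "delta_rot": [
    [0,0,0],
    [0,0,0],
    [0,0,0.001],
    [0,0,0.001],
    [0,0,0.001]
  ]
}}

```text
clock: 4.78
position: [0.5556, -0.001, 0.056]
tool_rot: [-3.142, -0.0, 1.364]
force: [0.6, -1.0, 0.6]
grip_width: 0.0652
finger_force: 0.0
```

Emit:
{"op": "apply_moves", "data": {
  "linear": [
    [0,0.05,0],
    [0,0.1,0],
    [0,0.15,0],
    [0,0.2,0],
    [0,0.25,0]
  ],
  "delta_rot": [
    [0,0,0],
    [0,0,0],
    [0,0,0],
    [0,0,0],
    [0,0,0]
  ]
}}

```text
clock: 5.2
position: [0.5799, -0.0058, 0.0561]
tool_rot: [-3.142, -0.0, 1.365]
force: [0.1, 0.5, 0.2]
grip_width: 0.0649
finger_force: 0.0
```

```bash
python3 -c "
from h import *
plan(23,-38,57)"
```

```text
at [ -3.5 -38.   56.1] share [-0.001  0.265 -0.009] yaw err deg 0.13
```

Emit:
{"op": "apply_moves", "data": {
  "linear": [
    [0,0.05,-0.01],
    [0,0.1,-0.01],
    [0,0.15,-0.01],
    [0,0.21,-0.01],
    [0,0.265,-0.01]
  ],
  "delta_rot": [
    [0,0,0],
    [0,0,0],
    [0,0,0.001],
    [0,0,0.001],
    [0,0,0.001]
  ]
}}

```text
clock: 5.62
position: [0.606, -0.0114, 0.0571]
tool_rot: [3.141, -0.0, 1.362]
force: [-0.2, 0.5, 0.3]
grip_width: 0.0657
finger_force: 0.0
```

```bash
cat >> h.py <<'E'
def look(name=None):
    """ring tops from wrist, side, top depth in tester mm"""
    A,o=frame()
    for n in ('wrist','top'):
        T=tool(); p,d=optics.grab_frame(n); L=(world(n,d,T)-o)@A*1000
        if name and n=='wrist': cv2.imwrite(f'pics/{name}.png',p[:,:,::-1])
        h=cv2.cvtColor(p,cv2.COLOR_RGB2HSV); g=(h[...,1]<60)&(h[...,2]>70)&(d>0)
        for nm,a,b in (('bay',[-95,-140,80],[-20,-15,105]),('groove',[-12,-140,80],[52,72,105])):
            q=L[g&np.all((L>a)&(L<b),-1)]
            if len(q)>20: print(n,nm,len(q),np.percentile(q,[1,50,99],axis=0).round(1).tolist())
E
python3 -c "
from h import *
look('w3')
plan(20,-38,130)"
```

```text
wrist bay 436 [[-44.1, -82.0, 87.7], [-38.5, -76.5, 90.9], [-22.8, -26.9, 104.5]]
wrist groove 11251 [[-0.9, -52.8, 80.2], [20.0, -34.5, 88.0], [40.9, -22.1, 91.2]]
top bay 101 [[-77.6, -88.0, 80.4], [-69.4, -73.1, 91.2], [-50.7, -64.9, 98.2]]
at [ 23.3 -38.   57. ] share [ 0.    -0.033 -0.73 ] yaw err deg -0.02
```

View pics/w3.png

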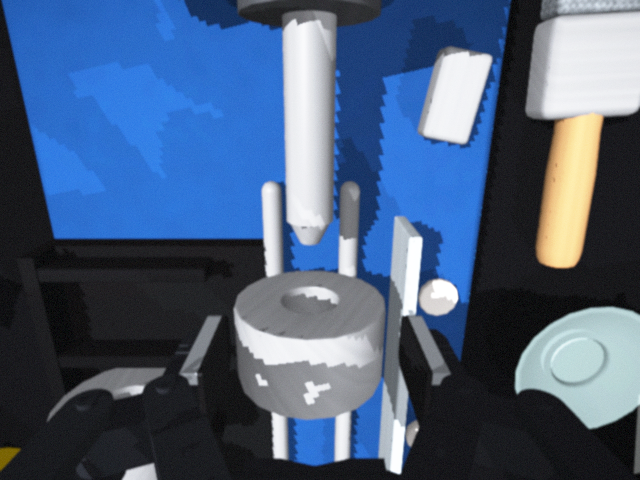

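The thick ring sits in the groove at (310,340), in line with the post (top at z ≈ 91). Next I'll rise, go behind it and narrow the fingers to straddle the post.

Emit:
{"op": "apply_moves", "data": {
  "linear": [
    [0,-0.033,0],
    [0,-0.033,-0.1],
    [0,-0.033,-0.4],
    [0,-0.033,-0.7],
    [0,-0.033,-0.7]
  ],
  "delta_rot": [
    [0,0,0],
    [0,0,0],
    [0,0,0],
    [0,0,0],
    [0,0,0]
  ]
}}

```text
clock: 6.13
position: [0.6041, -0.01, 0.1329]
tool_rot: [3.135, -0.001, 1.363]
force: [1.1, 0.0, 0.8]
grip_width: 0.0652
finger_force: 0.0
```

Emit:
{"op": "apply_moves", "data": {
  "linear": [
    [-0.15,0,0],
    [-0.34,0,0],
    [-0.34,0,0],
    [-0.34,0,0],
    [-0.34,0,0]
  ],
  "delta_rot": [
    [0,0,0],
    [0,0,0],
    [0,0,0],
    [0,0,0],
    [0,0,0]
  ],
  "gripper": -0.4
}}

```text
clock: 6.55
position: [0.5951, -0.0433, 0.1277]
tool_rot: [3.141, -0.0, 1.363]
force: [-0.7, -0.3, 0.0]
grip_width: 0.0259
finger_force: 0.0
```

```bash
python3 -c "
from h import *
look()
plan(20,-73,50)"
```

```text
wrist bay 7937 [[-77.7, -126.3, 80.3], [-50.5, -84.4, 90.5], [-29.9, -66.3, 95.5]]
wrist groove 5955 [[-1.1, -53.0, 80.2], [19.7, -36.6, 88.2], [41.1, -22.6, 91.3]]
top bay 342 [[-80.9, -124.4, 80.5], [-61.5, -80.0, 92.4], [-29.4, -65.0, 99.1]]
top groove 166 [[-3.9, -50.4, 80.6], [9.0, -31.5, 89.2], [31.5, -20.7, 95.1]]
at [ 19.1 -71.1 127.4] share [-0.019  0.009  0.774] yaw err deg 0.07
```

Emit:
{"op": "apply_moves", "data": {
  "linear": [
    [-0.025,0.009,0.25],
    [-0.025,0.009,0.5],
    [-0.025,0.009,0.7],
    [-0.025,0.009,0.77],
    [-0.025,0.009,0.77]
  ],
  "delta_rot": [
    [0,0,0],
    [0,0,0],
    [0,0,0],
    [0,0,0],
    [0,0,0]
  ]
}}

```text
clock: 7.07
position: [0.5947, -0.0457, 0.0488]
tool_rot: [-3.139, 0.0, 1.363]
force: [0.2, 0.2, 0.8]
grip_width: 0.0256
finger_force: 0.0
```

Emit:
{"op": "apply_moves", "data": {
  "linear": [
    [0.03,0,0],
    [0.06,0,0],
    [0.09,0,0],
    [0.12,0,0],
    [0.15,0,0]
  ],
  "delta_rot": [
    [0,0,0],
    [0,0,0],
    [0,0,0],
    [0,0,0],
    [0,0,0]
  ]
}}

```text
clock: 7.48
position: [0.599, -0.0315, 0.0508]
tool_rot: [3.141, 0.0, 1.362]
force: [0.0, -1.8, 0.6]
grip_width: 0.0257
finger_force: 0.7
```

```bash
python3 -c "
from h import *
look('w4')
plan(20,-30,50)"
```

```text
wrist bay 4523 [[-74.8, -85.1, 80.2], [-58.7, -67.0, 89.3], [-27.2, -65.5, 97.2]]
wrist groove 14864 [[-0.8, -52.1, 80.3], [20.0, -31.4, 88.1], [41.1, -17.7, 91.3]]
top bay 247 [[-80.7, -116.8, 80.7], [-61.6, -77.0, 93.0], [-32.5, -64.8, 98.5]]
top groove 28 [[-3.2, -29.1, 80.5], [1.0, -20.5, 84.5], [7.3, -15.6, 90.6]]
at [ 20.2 -58.7  50.5] share [ 0.287 -0.002  0.005] yaw err deg 0.05
```

View pics/w4.png

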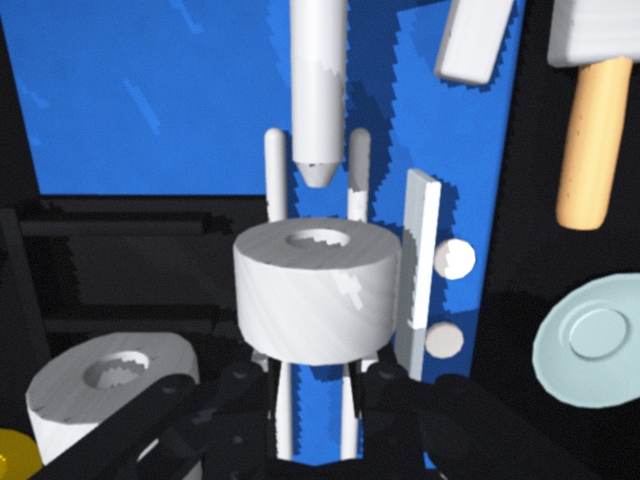

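The ring at (317,290) is being pushed squarely by both fingers towards the post.

Emit:
{"op": "apply_moves", "data": {
  "linear": [
    [0.05,0,0],
    [0.1,0,0],
    [0.15,0,0],
    [0.2,0,0],
    [0.25,0,0]
  ],
  "delta_rot": [
    [0,0,0],
    [0,0,0],
    [0,0,0],
    [0,0,0],
    [0,0,0]
  ]
}}

```text
clock: 8.0
position: [0.6039, -0.0066, 0.0501]
tool_rot: [-3.142, -0.0, 1.363]
force: [-0.0, -1.7, 0.6]
grip_width: 0.0257
finger_force: 0.7
```

Emit:
{"op": "apply_moves", "data": {
  "linear": [
    [0.05,0,0],
    [0.1,0,0],
    [0.15,0,0],
    [0.2,0,0],
    [0.25,0,0]
  ],
  "delta_rot": [
    [0,0,0],
    [0,0,0],
    [0,0,0],
    [0,0,0],
    [0,0,0]
  ]
}}

```text
clock: 8.42
position: [0.609, 0.0177, 0.0501]
tool_rot: [-3.141, -0.0, 1.363]
force: [-0.1, -0.5, -0.5]
grip_width: 0.0254
finger_force: 0.5
```

```bash
python3 -c "
from h import *
look()
plan(20,28.5,50)"
```

```text
wrist groove 15586 [[-0.5, -1.6, 80.2], [19.9, 20.7, 87.4], [40.7, 71.6, 91.1]]
at [19.9 -8.1 50.1] share [0.366 0.001 0.001] yaw err deg 0.08
```

Emit:
{"op": "apply_moves", "data": {
  "linear": [
    [0.05,0,0],
    [0.1,0,0],
    [0.15,0,0],
    [0.2,0,0],
    [0.25,0,0]
  ],
  "delta_rot": [
    [0,0,0],
    [0,0,0],
    [0,0,0],
    [0,0,0],
    [0,0,0]
  ]
}}

```text
clock: 8.93
position: [0.6142, 0.0422, 0.0501]
tool_rot: [-3.142, -0.0, 1.363]
force: [0.9, 0.0, -0.2]
grip_width: 0.0254
finger_force: 0.5
```

Emit:
{"op": "apply_moves", "data": {
  "linear": [
    [0.03,0,0],
    [0.06,0,0],
    [0.08,0,0],
    [0.1,0,0],
    [0.11,0,0]
  ],
  "delta_rot": [
    [0,0,0],
    [0,0,0],
    [0,0,0],
    [0,0,0],
    [0,0,0]
  ]
}}

```text
clock: 9.35
position: [0.6164, 0.0525, 0.0501]
tool_rot: [3.142, -0.0, 1.362]
force: [-0.0, -1.4, 1.5]
grip_width: 0.0257
finger_force: 0.7
```

```bash
python3 -c "
from h import *
look()
plan(20,28.5,50)"
```

```text
wrist groove 14104 [[0.1, 34.6, 80.2], [19.9, 54.4, 87.0], [40.0, 68.2, 90.1]]
at [20.1 26.8 50.1] share [ 0.017 -0.001  0.001] yaw err deg 0.02
```

Emit:
{"op": "apply_moves", "data": {
  "linear": [
    [0.006,0,0],
    [0.012,0,0],
    [0.018,0,0],
    [0.024,0,0],
    [0.03,0,0]
  ],
  "delta_rot": [
    [0,0,0],
    [0,0,0],
    [0,0,0],
    [0,0,0],
    [0,0,0]
  ]
}}

```text
clock: 9.87
position: [0.6169, 0.0549, 0.0501]
tool_rot: [-3.141, 0.001, 1.362]
force: [-1.7, -5.2, 4.0]
grip_width: 0.0257
finger_force: 3.1
```

```bash
python3 -c "
from h import *
look()
plan(20,28.5,50)"
```

```text
wrist groove 13370 [[0.1, 37.0, 80.3], [19.9, 55.9, 87.2], [40.0, 70.3, 90.0]]
at [20.1 29.  50.1] share [-0.005 -0.001  0.001] yaw err deg -0.01
```

Contact force has risen with the ring at the flange, so it is home. I'll retreat and go to the mid ring.

Emit:
{"op": "apply_moves", "data": {
  "linear": [
    [-0.03,0,0],
    [-0.1,0,0],
    [-0.15,0,-0.2],
    [-0.15,0,-0.6],
    [-0.15,0,-0.85]
  ],
  "delta_rot": [
    [0,0,0],
    [0,0,0],
    [0,0,0],
    [0,0,0],
    [0,0,0]
  ]
}}

```text
clock: 10.38
position: [0.614, 0.0402, 0.1374]
tool_rot: [3.141, -0.001, 1.362]
force: [0.7, 0.4, 0.7]
grip_width: 0.0254
finger_force: 0.0
```

Emit:
{"op": "apply_moves", "data": {
  "linear": [
    [-0.3,-0.3,0],
    [-0.6,-0.5,0],
    [-0.92,-0.75,0],
    [-0.92,-0.75,0],
    [-0.92,-0.75,0]
  ],
  "delta_rot": [
    [0,0,0],
    [0,0,0],
    [0,0,0],
    [0,0,0],
    [0,0,0]
  ],
  "gripper": 1
}}

```text
clock: 10.8
position: [0.5203, -0.036, 0.1355]
tool_rot: [3.141, 0.001, 1.36]
force: [0.8, 0.8, 0.2]
grip_width: 0.0837
finger_force: 0.0
```

```bash
python3 -c "
from h import *
look('w5')
plan(-54,-78,57)"
```

```text
wrist bay 8050 [[-79.5, -127.5, 80.3], [-55.3, -86.1, 91.1], [-30.7, -66.5, 95.5]]
wrist groove 1518 [[-0.2, 38.9, 80.1], [17.0, 40.9, 86.1], [39.6, 44.4, 90.1]]
top groove 290 [[-2.7, 41.1, 80.4], [17.5, 56.0, 88.0], [41.6, 71.5, 93.6]]
at [-54.4 -77.3 135.4] share [-0.007  0.003  0.784] yaw err deg 0.0
```

View pics/w5.png

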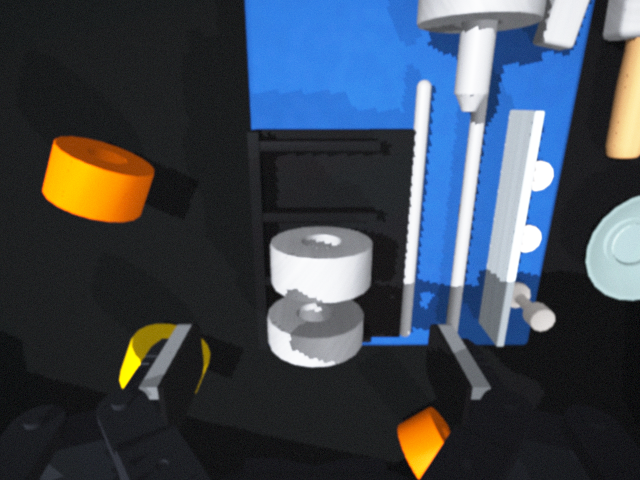

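The thick ring is home (rear face at y ≈ 39) and the mid ring at (320,265) is next. The marker at (535,312) confirms that the thin ring is the held one. I'll repeat the cage and roll.

Emit:
{"op": "apply_moves", "data": {
  "linear": [
    [-0.007,0.003,0.25],
    [-0.007,0.003,0.5],
    [-0.007,0.003,0.7],
    [-0.007,0.003,0.784],
    [-0.007,0.003,0.784]
  ],
  "delta_rot": [
    [0,0,0],
    [0,0,0],
    [0,0,0],
    [0,0,0],
    [0,0,0]
  ]
}}

```text
clock: 11.32
position: [0.5211, -0.0337, 0.0551]
tool_rot: [-3.139, -0.0, 1.364]
force: [-0.6, 0.7, 0.2]
grip_width: 0.0853
finger_force: 0.0
```

Emit:
{"op": "apply_moves", "data": {
  "linear": [
    [0,0,0],
    [0,0,0],
    [0,0,0],
    [0,0,0],
    [0,0,0]
  ],
  "delta_rot": [
    [0,0,0],
    [0,0,0],
    [0,0,0],
    [0,0,0],
    [0,0,0]
  ],
  "gripper": 0.53
}}

```text
clock: 11.73
position: [0.522, -0.0347, 0.0573]
tool_rot: [3.141, -0.0, 1.362]
force: [0.1, 0.1, -0.2]
grip_width: 0.0654
finger_force: 0.0
```

```bash
python3 -c "
from h import *
plan(23,-78,57)"
```

```text
at [-54.2 -78.2  57.3] share [0.002 0.772 0.004] yaw err deg -0.0
```

Emit:
{"op": "apply_moves", "data": {
  "linear": [
    [0,0.05,0],
    [0,0.1,0],
    [0,0.15,0],
    [0,0.2,0],
    [0,0.25,0]
  ],
  "delta_rot": [
    [0,0,0],
    [0,0,0],
    [0,0,0],
    [0,0,0],
    [0,0,0]
  ]
}}

```text
clock: 12.15
position: [0.5467, -0.0399, 0.0567]
tool_rot: [3.142, -0.0, 1.362]
force: [0.2, -0.1, 0.3]
grip_width: 0.0652
finger_force: 0.0
```

Emit:
{"op": "apply_moves", "data": {
  "linear": [
    [0,0.05,0],
    [0,0.1,0],
    [0,0.15,0],
    [0,0.2,0],
    [0,0.25,0]
  ],
  "delta_rot": [
    [0,0,0],
    [0,0,0],
    [0,0,0],
    [0,0,0],
    [0,0,0]
  ]
}}

```text
clock: 12.57
position: [0.571, -0.045, 0.0567]
tool_rot: [-3.142, -0.0, 1.362]
force: [0.7, -0.0, 0.7]
grip_width: 0.0653
finger_force: 0.0
```

Emit:
{"op": "apply_moves", "data": {
  "linear": [
    [0,0.05,0],
    [0,0.1,0],
    [0,0.16,0],
    [0,0.22,0],
    [0,0.27,0]
  ],
  "delta_rot": [
    [0,0,0],
    [0,0,0],
    [0,0,0],
    [0,0,0],
    [0,0,0]
  ]
}}

```text
clock: 12.98
position: [0.5977, -0.0507, 0.0567]
tool_rot: [3.141, -0.0, 1.362]
force: [-0.2, -0.2, 0.7]
grip_width: 0.0657
finger_force: 0.0
```

```bash
python3 -c "
from h import *
look()
plan(20,-78,130)"
```

```text
wrist bay 455 [[-44.6, -123.9, 83.6], [-39.3, -117.9, 89.2], [-20.2, -66.8, 104.8]]
wrist groove 10031 [[1.2, -89.9, 80.2], [23.4, -74.8, 89.1], [45.8, -66.1, 92.8]]
top bay 151 [[-81.5, -125.8, 80.8], [-64.3, -115.9, 93.5], [-40.7, -108.6, 98.1]]
top groove 283 [[-3.2, 41.3, 80.3], [17.9, 56.3, 88.4], [41.2, 71.7, 93.8]]
at [ 23.2 -78.2  56.6] share [ 0.002 -0.031 -0.734] yaw err deg -0.01
```

Emit:
{"op": "apply_moves", "data": {
  "linear": [
    [0,-0.015,0],
    [0,-0.03,0],
    [0,-0.03,0],
    [0,-0.03,0],
    [0,-0.03,0]
  ],
  "delta_rot": [
    [0,0,0],
    [0,0,0],
    [0,0,0],
    [0,0,0],
    [0,0,0]
  ]
}}

```text
clock: 13.5
position: [0.5939, -0.0499, 0.0568]
tool_rot: [3.142, 0.0, 1.362]
force: [0.6, -0.2, -0.3]
grip_width: 0.0652
finger_force: 0.0
```

```bash
python3 -c "
from h import *
look()
plan(20,-78,130)"
```

```text
wrist bay 643 [[-47.7, -121.4, 80.8], [-40.4, -114.6, 91.0], [-20.1, -67.1, 104.8]]
wrist groove 9144 [[-0.8, -89.9, 80.2], [20.2, -75.2, 87.9], [41.7, -66.1, 91.2]]
top bay 134 [[-82.5, -126.1, 80.7], [-67.5, -115.6, 93.3], [-45.3, -108.5, 98.6]]
top groove 283 [[-1.6, 41.3, 80.2], [17.9, 56.1, 88.6], [41.7, 71.5, 94.2]]
at [ 19.4 -78.2  56.8] share [ 0.002  0.006 -0.732] yaw err deg 0.01
```

Emit:
{"op": "apply_moves", "data": {
  "linear": [
    [0,0.005,-0.1],
    [0,0.005,-0.3],
    [0,0.005,-0.55],
    [0,0.005,-0.73],
    [0,0.005,-0.73]
  ],
  "delta_rot": [
    [0,0,0],
    [0,0,0],
    [0,0,0],
    [0,0,0],
    [0,0,0]
  ]
}}

```text
clock: 14.02
position: [0.5963, -0.0499, 0.134]
tool_rot: [3.137, -0.001, 1.362]
force: [1.0, -0.6, 0.1]
grip_width: 0.0654
finger_force: 0.0
```

Emit:
{"op": "apply_moves", "data": {
  "linear": [
    [-0.15,0,0],
    [-0.31,0,0],
    [-0.31,0,0],
    [-0.31,0,0],
    [-0.31,0,0]
  ],
  "delta_rot": [
    [0,0,0],
    [0,0,0],
    [0,0,0],
    [0,0,0],
    [0,0,0]
  ],
  "gripper": -0.4
}}

```text
clock: 14.43
position: [0.5882, -0.0799, 0.1299]
tool_rot: [3.142, -0.0, 1.363]
force: [0.3, -0.1, 0.5]
grip_width: 0.0255
finger_force: 0.0
```

```bash
python3 -c "
from h import *
look()
plan(20,-109,50)"
```

```text
wrist bay 3793 [[-79.2, -128.1, 80.3], [-52.9, -116.6, 91.0], [-32.8, -110.2, 95.5]]
wrist groove 4523 [[-0.9, -90.1, 80.3], [20.0, -77.3, 88.1], [41.2, -66.6, 91.4]]
top bay 210 [[-81.8, -126.2, 80.6], [-58.7, -117.1, 93.0], [-31.5, -108.5, 98.7]]
top groove 474 [[-2.6, -87.8, 80.4], [16.8, 45.5, 88.9], [41.4, 71.2, 94.8]]
at [  19.9 -108.4  129.8] share [-0.007  0.001  0.798] yaw err deg 0.06
```

Emit:
{"op": "apply_moves", "data": {
  "linear": [
    [-0.007,0,0.25],
    [-0.007,0,0.5],
    [-0.007,0,0.7],
    [-0.007,0,0.798],
    [-0.007,0,0.798]
  ],
  "delta_rot": [
    [0,0,0],
    [0,0,0],
    [0,0,0],
    [0,0,0],
    [0,0,0]
  ]
}}

```text
clock: 14.95
position: [0.587, -0.0803, 0.0481]
tool_rot: [-3.139, 0.0, 1.363]
force: [-0.1, 0.6, -0.2]
grip_width: 0.0255
finger_force: 0.0
```

Emit:
{"op": "apply_moves", "data": {
  "linear": [
    [0.03,0,0],
    [0.06,0,0],
    [0.09,0,0],
    [0.12,0,0],
    [0.15,0,0]
  ],
  "delta_rot": [
    [0,0,0],
    [0,0,0],
    [0,0,0],
    [0,0,0],
    [0,0,0]
  ]
}}

```text
clock: 15.37
position: [0.5915, -0.0661, 0.0507]
tool_rot: [3.14, -0.0, 1.362]
force: [0.7, -0.3, 0.2]
grip_width: 0.0255
finger_force: 0.5
```

```bash
python3 -c "
from h import *
look()
plan(20,5,50)"
```

```text
wrist bay 2914 [[-78.6, -123.9, 80.2], [-64.8, -110.7, 87.9], [-26.4, -83.6, 101.8]]
wrist groove 11813 [[-0.8, -87.6, 80.2], [20.1, -70.4, 87.9], [41.4, -59.9, 91.4]]
top bay 201 [[-81.6, -126.1, 80.2], [-58.6, -117.1, 92.7], [-32.2, -108.5, 98.2]]
top groove 332 [[-3.5, -70.9, 80.1], [14.8, 54.3, 87.6], [41.5, 71.7, 94.0]]
at [ 20.1 -94.1  50.4] share [ 0.991 -0.     0.004] yaw err deg 0.05
```

Emit:
{"op": "apply_moves", "data": {
  "linear": [
    [0.05,0,0],
    [0.1,0,0],
    [0.15,0,0],
    [0.2,0,0],
    [0.25,0,0]
  ],
  "delta_rot": [
    [0,0,0],
    [0,0,0],
    [0,0,0],
    [0,0,0],
    [0,0,0]
  ]
}}

```text
clock: 15.88
position: [0.5963, -0.0412, 0.0499]
tool_rot: [-3.142, -0.0, 1.363]
force: [0.5, 0.1, -0.9]
grip_width: 0.0256
finger_force: 0.4
```

Emit:
{"op": "apply_moves", "data": {
  "linear": [
    [0.05,0,0],
    [0.1,0,0],
    [0.15,0,0],
    [0.2,0,0],
    [0.25,0,0]
  ],
  "delta_rot": [
    [0,0,0],
    [0,0,0],
    [0,0,0],
    [0,0,0],
    [0,0,0]
  ]
}}

```text
clock: 16.3
position: [0.6015, -0.0169, 0.0499]
tool_rot: [-3.142, -0.0, 1.362]
force: [0.2, -0.6, 0.3]
grip_width: 0.0256
finger_force: 0.4
```

```bash
python3 -c "
from h import *
look()
plan(20,5,50)"
```

```text
wrist groove 28893 [[-0.3, -34.7, 80.2], [19.9, 42.9, 87.5], [40.6, 61.4, 91.0]]
top groove 284 [[-2.4, 32.6, 80.4], [18.0, 55.9, 88.1], [41.6, 71.6, 93.8]]
at [ 19.8 -43.6  49.9] share [ 0.486  0.002 -0.   ] yaw err deg 0.08
```

Emit:
{"op": "apply_moves", "data": {
  "linear": [
    [0.05,0,0],
    [0.1,0,0],
    [0.15,0,0],
    [0.2,0,0],
    [0.25,0,0]
  ],
  "delta_rot": [
    [0,0,0],
    [0,0,0],
    [0,0,0],
    [0,0,0],
    [0,0,0]
  ]
}}

```text
clock: 16.82
position: [0.6066, 0.0076, 0.0499]
tool_rot: [-3.142, -0.0, 1.363]
force: [-0.4, -1.5, 0.0]
grip_width: 0.0256
finger_force: 0.4
```

Emit:
{"op": "apply_moves", "data": {
  "linear": [
    [0.05,0,0],
    [0.1,0,0],
    [0.14,0,0],
    [0.18,0,0],
    [0.21,0,0]
  ],
  "delta_rot": [
    [0,0,0],
    [0,0,0],
    [0,0,0],
    [0,0,0],
    [0,0,0]
  ]
}}

```text
clock: 17.23
position: [0.611, 0.0281, 0.0499]
tool_rot: [-3.142, -0.0, 1.363]
force: [0.4, -0.7, 0.3]
grip_width: 0.0256
finger_force: 0.3
```

Emit:
{"op": "apply_moves", "data": {
  "linear": [
    [0.006,0,0],
    [0.012,0,0],
    [0.018,0,0],
    [0.024,0,0],
    [0.03,0,0]
  ],
  "delta_rot": [
    [0,0,0],
    [0,0,0],
    [0,0,0],
    [0,0,0],
    [0,0,0]
  ]
}}

```text
clock: 17.65
position: [0.6115, 0.0303, 0.0499]
tool_rot: [-3.142, 0.0, 1.362]
force: [0.1, -0.1, -0.7]
grip_width: 0.0255
finger_force: 0.0
```

```bash
python3 -c "
from h import *
look()
plan(20,5,50)"
```

```text
wrist groove 26725 [[0.1, 13.1, 80.3], [19.9, 46.3, 87.2], [40.0, 71.2, 90.0]]
top groove 34 [[-4.8, 51.7, 80.2], [1.2, 65.0, 83.4], [7.4, 71.8, 86.7]]
at [19.9  4.2 49.9] share [ 0.008  0.001 -0.001] yaw err deg 0.01
```

Emit:
{"op": "apply_moves", "data": {
  "linear": [
    [0.006,0,0],
    [0.012,0,0],
    [0.018,0,0],
    [0.024,0,0],
    [0.024,0,0]
  ],
  "delta_rot": [
    [0,0,0],
    [0,0,0],
    [0,0,0],
    [0,0,0],
    [0,0,0]
  ]
}}

```text
clock: 18.17
position: [0.6117, 0.0314, 0.0499]
tool_rot: [-3.141, 0.002, 1.361]
force: [-2.2, -6.9, 3.9]
grip_width: 0.0254
finger_force: 4.1
```

```bash
python3 -c "
from h import *
look()
plan(20,5,50)"
```

```text
wrist groove 26174 [[0.1, 14.4, 80.3], [19.9, 46.6, 87.2], [40.1, 71.3, 90.1]]
top groove 29 [[-4.5, 52.2, 80.8], [0.7, 63.3, 84.1], [5.9, 71.6, 89.4]]
at [19.9  5.  49.9] share [-0.     0.001 -0.001] yaw err deg -0.05
```

Contact is firm and the mid ring's rear face is at y ≈ 15, where it should be. I'll retreat and check.

Emit:
{"op": "apply_moves", "data": {
  "linear": [
    [-0.04,0,0],
    [-0.12,0,0],
    [-0.2,0,-0.2],
    [-0.3,0,-0.6],
    [-0.4,0,-0.9]
  ],
  "delta_rot": [
    [0,0,0],
    [0,0,0],
    [0,0,0],
    [0,0,0],
    [0,0,0]
  ]
}}

```text
clock: 18.68
position: [0.6034, -0.0067, 0.1414]
tool_rot: [-3.141, -0.0, 1.363]
force: [0.3, -0.6, 0.5]
grip_width: 0.0257
finger_force: 0.0
```

Emit:
{"op": "apply_moves", "data": {
  "linear": [
    [0,0,-0.3],
    [0,0,-0.6],
    [0,0,-0.6],
    [0,0,-0.6],
    [0,0,-0.6]
  ],
  "delta_rot": [
    [0,0,0],
    [0,0,0],
    [0,0,0],
    [0,0,0],
    [0,0,0]
  ]
}}

```text
clock: 19.1
position: [0.6034, -0.0067, 0.1994]
tool_rot: [-3.141, 0.0, 1.362]
force: [-0.0, -0.4, -0.6]
grip_width: 0.0256
finger_force: 0.0
```

```bash
python3 -c "
from h import *
look('w6')
print(monitor.observe()['qd'])"
```

```text
wrist bay 1639 [[-80.2, -128.0, 80.5], [-57.0, -114.9, 91.4], [-38.0, -110.0, 95.7]]
wrist groove 6478 [[0.0, 15.9, 80.2], [20.0, 44.6, 87.0], [39.8, 71.1, 90.1]]
top groove 495 [[-3.3, 17.4, 80.2], [17.2, 45.3, 88.2], [41.1, 71.5, 94.0]]
[-0.00474825  0.00241888 -0.00023381 -0.00310177 -0.00042997  0.0033549
 -0.00040259]
```

View pics/w6.png

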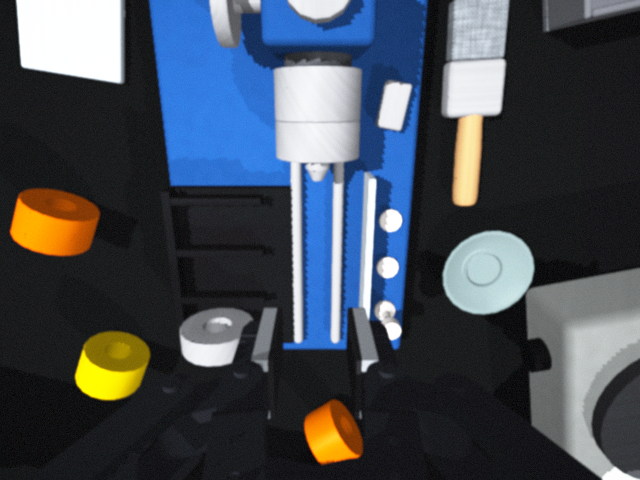

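Both rings are closed up against the flange at (317,90) and (317,140). The thin ring is still in its bay at (217,335), and the gripper is clear of everything.

```bash
python3 -c "
from workcell import workorder
print(workorder.job_done())"
```

```text
the job is handed in; nothing more can be done
None
```

The job is handed in: the thick ring is home against the flange, the mid ring is closed up behind it, and the held thin ring was not touched; no verdict was returned.

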